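Load the nozzle tin in the bench carousel, bring it to the front and hold it there

ROBOT

A 7-joint arm with a two-finger parallel gripper is mounted at the origin on a cart in front of the work surface, level with it; the furniture and walls round the work are solid. World frame = base frame: x ahead of the robot, y to its left, z up, the work surface at z = 0. Lengths are in m, angles in rad, forces in N, time in s.
With the tool pointing down it reaches from about 0.35 to 0.9 m from the base axis. Payload 19.9 kg.
Tool frame: the origin (TCP) lies between the finger pads, 19 mm behind the fingertips; this is the grasp point; z points along the fingers, y is the line along which they close (so a half turn about z gives the same grasp; the last joint's range is limited). The gripper opens to 85 mm and grips with 20 to 120 N. Pads are 22 mm wide; open, the fingers measure 114 mm over their backs; the gripper's body (76 mm by 85 mm) begins 54 mm behind the grasp point. The pads swing forward as they close: fully open they stand 13 mm farther back than shut.
Start: joints at [-1.359, 0.417, -0.01, 1.614, 0.005, 1.111, -0.053], TCP at [0.156, 0.605, 0.25] pointing down, gripper open.
Joint ranges: [-2.81, 2.81], [-0.39, 2.02], [-1.27, 1.25], [0.06, 2.57], [-1.19, 4.33], [0.19, 2], [-2.82, 2.82]. Speed limits (rad/s): [1.89, 1.89, 2.39, 2.39, 3.01, 3.01, 3.01].

INTERFACE

Orientations are given as a unit quaternion [x, y, z, w].
In Python, from station import * gives the robot as it stands.
- The arm moves only by the tool arm_command, never from a script. Its argument "rows" is text: rows parted by semicolons, each of 6 numbers parted by spaces: the shift along the tool's x, y, z in shares of 0.8 m (1.0 is 0.8 m), then the turn, a rotation vector about the tool's x, y, z in parts of the range, where 1.0 means 2 pi rad. A call has 1 to 8 rows; each row is the pose to reach, as a shift and turn from the pose commanded when the call began, along the tool's axes at that moment; what a row does not reach only later rows make up. A row lasts 1/12 s, in which the tool goes at most 41.7 mm and 7.16 degrees, less where a joint would pass 70% of its speed; a pose out of reach is approached as far as the arm can. No shift or turn number may pass 1 either way. A call with a gripper value outside its range is refused whole. "jaw" is the opening, from 0 (shut) to 1 (fully open), set as the call begins (left out, the last holds). The fingers move at their own pace and stop on an object; "force" is the grip in N (left out, the last holds). Time passes only in rows, so rows that repeat a pose let the fingers close. It gives the time, the measured TCP pose, the force, the opening and the grip force at its end, in the units of the state.
- sense(): the state, without advancing time (a new reading comes with each control period).
- get_image(name): name is "scene" or "top" or "wrist"; returns (picture, depth): 420x560x3 uint8, red, green, blue; 420x560 float32, m along the optical axis (not along the pixel's ray), 0 where there is no reading.
- get_calibration(name): a dict with "fx", "fy", "cx", "cy" (pixels), "rvec" (rotation vector, rad) and "tvec" (3), from world to camera coordinates, as OpenCV has them. Camera axes: x right, y down, z forward; pixel columns grow to the right and rows downward; lengths in m; the calibration is good to about 2 mm. The wrist camera is an equidistant fisheye: a pixel r from the principal point sees the ray r / f radians off the axis. A picture is of the moment at which its call begins: read the wrist's pose just before it. get_calibration takes no time and is no camera call; for the wrist camera it gives the pose at the moment of the call.
- close_job(): hands the job in; it is judged then, once.
Trained networks look in the newest picture that a camera, given by its name, has taken for a name from the list of things; names that differ only in an ending like _2 or _b are one class to them, and where a whole thing is asked for, a point or a joint stands for the part that bears it (a point fixed in the world has none). Each returns a list of dicts, best first, with "score" (0 to 1); they miss things now and then, are a little off and sometimes report something else, mostly with a low value. They report only what shows in the picture. A call takes as long as a camera call. They do not tell look-alikes from the thing itself.
- search_frame(camera, thing): "location" ([column, row] in pixels, amid what is visible of it).
- trace(camera, thing): "pixels" (420x560 bool, what is visible of it) and "location" ([column, row] in pixels, amid what is visible of it).
- pinpoint(camera, thing): "location" ([column, row] in pixels: a listed point, or the origin of a listed thing).
The state is a dict: "time_s": time; "joint_positions": joint angles; "dq": joint speeds; "effort": joint torques, N m; "ee_pos": TCP position; "orientation": TCP orientation; "contact_force": force on the tool from outside, world axes, zero at the start; "wrist_torque": the same for the moment, N m; "grip_width": finger opening in m; "grasp_force": force on a finger pad.
Only numpy, scipy, OpenCV 4.12 (cv2) and the standard library are available. Lean on these libraries where they do the work, as an engineer would, in place of code of your own. Each camera call takes 0.05 s, during which the arm holds its last target. There are 200 camera calls.

TASK

Put the flat round nozzle tin from the bench fully down, upright, into the empty round cup of the carousel that fits it and let go of it. Then turn the carousel until the tin stands in line with the pointer on the foot, and hold the carousel still there by its upright post so that I can unscrew the tin's lid: finish with the post still gripped between the fingers. Leave the other things on the bench where they are.

Things in the scene. Friction and masses are not known exactly. Their poses are not given: they have to be found in the camera images.
- nozzle_tin: Loose plain grey round screw tin with a flat lid, about 40 g, standing on the bench on the left or right of the carousel. Body 41 mm in diameter up to 14 mm, lid 43 mm in diameter from 14 to 21 mm above the underside. Origin: centre of its underside; z up. Take it round the lid, from above.
- carousel (a joint): Angle of the carousel deck about its upright axis, rad, counter-clockwise from above positive; 0 (or any whole turn) when the tin's cup is exactly at the pointer. Turns endlessly both ways with light friction (0.03 N m), no spring; stays where left. The deck is a plywood disc 196 mm in diameter, its top 28 mm above the bench.
- pot_cup (a point): Centre of the inner floor of a smaller round cup on the deck, 60 mm from the axis, 90 degrees clockwise (from above) of the tin's cup. It holds a paint pot 36 mm in diameter, fixed, whose top is 73 mm above the bench.
- square_pocket (a point): Centre of the inner floor of an empty square pocket on the deck, 60 mm from the axis, 90 degrees counter-clockwise (from above) of the tin's cup; 46 mm wide inside, walls 13 mm high. Not the tin's place.
- tin_cup (a point): Centre of the inner floor of the empty grey round cup on the deck (31 mm above the bench). Inside 45 mm in diameter, widening to 49 mm at the mouth; rim 10 mm above this floor, so the tin's lid stands proud of it. Turns with the deck.
- turning_post: Plain aluminium upright round post on the deck, 80 mm from the axis, straight across the axis from the tin's cup: 16 mm in diameter, top 60 mm above the deck (88 mm above the bench), on a 26 mm wide flange 4 mm high. Its sleeve spins freely about its own axis, as a crank handle does, so a grip need not turn with the deck. Origin: centre of its foot at the deck's top; z up.
- carousel_axis (a point): Point on the carousel's turning axis at the height of the deck's top. Fixed.
- front_spot (a point): Where the centre of the tin cup's floor comes to lie when the cup is exactly in line with the pointer: 60 mm from the axis towards the pointer. Fixed to the foot.
- carousel_foot: Fixed black foot of the carousel, origin under the axis on the bench. A pointer, an upright arm 28 mm tall with a steel bar on top (31 mm above the bench) pointing at the axis, stands in front of the deck along the foot's -x axis, 107 to 132 mm from the axis.
- printed_gear: Bystander: loose printed gear, 42 mm across, 10 mm thick, lying flat on the other side of the carousel from the tin. Origin: centre of its underside. Not to be moved.
- bit_box: Bystander: loose small closed box, 54 x 58 x 25 mm, front left of the carousel. Origin: centre of its underside. Not to be moved.
- mini_chair: Bystander: loose model chair, 36 x 36 x 50 mm, on the right. Origin: centre of its underside. Not to be moved.
- glue_stick: Bystander: loose standing glue stick, 27 mm in diameter, 92 mm tall, at the far left. Origin: centre of its underside. Not to be moved.
There are look-alikes about, which are no part of the job. Several things look just like the nozzle_tin: the one meant starts nearest to the robot's base.

How it is judged:
By the outcome, as a careful person would: the job done as asked, in the order asked, and still so for the second after the job is handed in, while the arm keeps its last pose, push and grip.
It also fails if it takes over 64 s, if anything falls off the work surface, if the arm or the gripper's body presses on something with over 40 N, if the wrist force passes 120 N, or if a joint passes its speed limit or range.

## Working session

There is one attempt and no reset: what is moved stays moved. The work goes in short steps, Python scripts to look and compute and a tool call to move; the robot and the scene stay as the last step left them, time stands still between calls to the robot, and variables do not carry over. Pictures are saved under pics/ and viewed, at most 10 in all, crops included, and the job is handed in when it is done.

Besides the shell and the picture viewer there is one more tool, called after "Call:" as name(argument=value, ...) on one line, values as JSON. arm_command: Moves the arm, as the interface text tells. Its arguments: {"type":"object","properties":{"rows":{"type":"string"},"jaw":{"type":"number"},"force":{"type":"number"}},"required":["rows"]}

```bash
mkdir -p pics
cat > h.py <<'E'
from station import *
import numpy as np, cv2
from scipy.spatial.transform import Rotation as R
def w(cam,px,z=None,depth=None,cal=None):
    c=cal or get_calibration(cam); u,v=px
    Rm=cv2.Rodrigues(np.array(c["rvec"],float))[0]; t=np.array(c["tvec"],float).ravel()
    x=(u-c["cx"])/c["fx"]; y=(v-c["cy"])/c["fy"]
    if cam=="wrist":
        r=np.hypot(x,y); s=np.sin(r)/max(r,1e-9); d=np.array([x*s,y*s,np.cos(r)])
    else: d=np.array([x,y,1.])
    o=-Rm.T@t; dw=Rm.T@d
    if z is not None: return o+dw*(z-o[2])/dw[2]
    return o+dw*depth/d[2]
E
python3 - <<'E'
from h import *
for n in("top","scene"):
    im,d=get_image(n); cv2.imwrite(f"pics/{n}0.png",im[:,:,::-1]); np.save(f"{n}0.npy",d)
    for th in("nozzle_tin","tin_cup","turning_post","carousel_axis","front_spot","pot_cup","square_pocket","carousel_foot","printed_gear","bit_box","mini_chair","glue_stick"):
        for r in pinpoint(n,th)[:5]:
            p=r["location"]; z={"nozzle_tin":0,"tin_cup":.031,"turning_post":.028,"carousel_axis":.028,"front_spot":.031,"pot_cup":.031,"square_pocket":.031}.get(th,0)
            print(n,th,round(r["score"],2),np.round(p),np.round(w(n,p,z=z),3))
s=sense();print(s)
E
```

```text
top nozzle_tin 0.71 [211. 200.] [0.542 0.257 0.   ]
top nozzle_tin 0.7 [204. 230.] [0.441 0.275 0.   ]
top nozzle_tin 0.55 [184. 196.] [0.553 0.342 0.   ]
top tin_cup 0.58 [300. 202.] [ 0.531 -0.03   0.031]
top tin_cup 0.42 [281. 224.] [0.461 0.026 0.031]
top turning_post 0.45 [255. 204.] [0.526 0.111 0.028]
top carousel_axis 0.62 [279. 204.] [0.526 0.034 0.028]
top front_spot 0.73 [276. 224.] [0.462 0.044 0.031]
top pot_cup 0.86 [281. 223.] [0.465 0.027 0.031]
top pot_cup 0.68 [256. 205.] [0.52  0.108 0.031]
top square_pocket 0.86 [282. 183.] [0.595 0.025 0.031]
top carousel_foot 0.9 [279. 205.] [0.529 0.034 0.   ]
top printed_gear 0.69 [368. 215.] [ 0.5   -0.256  0.   ]
top printed_gear 0.53 [279. 203.] [0.533 0.034 0.   ]
top printed_gear 0.33 [277. 222.] [0.473 0.042 0.   ]
top printed_gear 0.22 [422. 225.] [ 0.469 -0.432  0.   ]
top bit_box 0.84 [235. 254.] [0.366 0.173 0.   ]
top bit_box 0.2 [278. 200.] [0.544 0.039 0.   ]
top mini_chair 0.43 [419. 224.] [ 0.472 -0.423  0.   ]
top glue_stick 0.52 [127. 179.] [0.605 0.532 0.   ]
scene nozzle_tin 0.65 [246. 255.] [0.452 0.268 0. 
[... 963 characters left out ...]
ns': array([-1.35947134,  0.41739312, -0.01028072,  1.61362317,  0.00469628,
        1.11067113, -0.05299008]), 'dq': array([ 0.00014274,  0.00102365,  0.00172618,  0.00076392,  0.00114763,
        0.00032133, -0.00031825]), 'effort': array([-1.24478323e-03, -8.64218545e+01,  6.77473079e-01, -4.35200465e+01,
        1.90771034e-02,  1.96712310e-03, -1.00287855e-05]), 'ee_pos': array([0.15633908, 0.60510986, 0.24995472]), 'orientation': array([ 1.26079145e-01,  9.92020185e-01, -3.68174806e-05,  1.74360182e-05]), 'contact_force': array([-0.28648348,  0.00953078,  0.24386027]), 'wrist_torque': array([ 0.01169373,  0.04907103, -0.06242665]), 'grasp_force': 0.0, 'grip_width': 0.08554079332935911}
```

Run:
```python
import cv2
a=cv2.imread("pics/top0.png")[150:290,110:310]
cv2.imwrite("pics/top0c.png",cv2.resize(a,(800,560),interpolation=cv2.INTER_CUBIC))
```

```text
(no output)
```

View pics/top0.png

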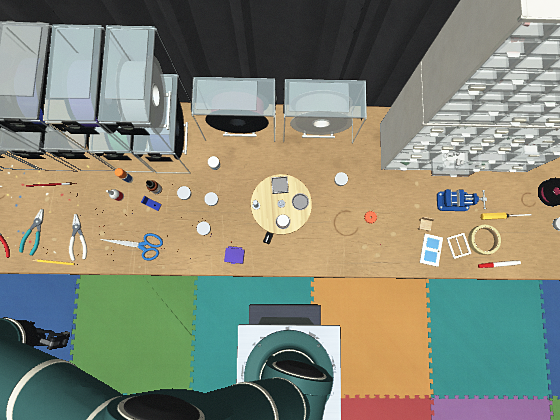

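View pics/top0c.png

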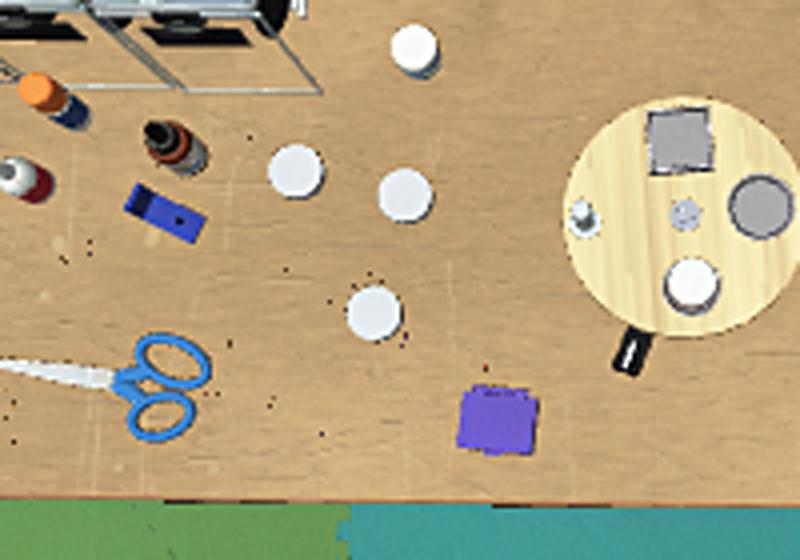

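Candidates for the tin, all in the top view: (204,228), (211,198), (184,193), (341,179) and the taller (213,162). The nearest to the base is (204,228), at about (0.445, 0.273). The pointer is at (268,238), the empty round cup at (300,202), the post at (256,204) and the pot at (282,222). I'll move above the tin and check it with the wrist camera.

The manual's scale: shifts go in shares of 0.8 m and turns go in shares of 2 pi rad. Converting my numbers, -0.363 m / 0.8 = -0.4538, -0.25 m / 0.8 = -0.3125.

Call:
arm_command(rows="-0.4538 -0.3125 0 0 0 0;-0.4538 -0.3125 0 0 0 0;-0.4538 -0.3125 0 0 0 0;-0.4538 -0.3125 0 0 0 0;-0.4538 -0.3125 0 0 0 0;-0.4538 -0.3125 0 0 0 0;-0.4538 -0.3125 0 0 0 0;-0.4538 -0.3125 0 0 0 0", jaw=1)

```text
time_s: 1.97
ee_pos: [0.3758, 0.3517, 0.2503]
orientation: [0.126, 0.992, 0.0, 0.0]
contact_force: [0.5, 1.3, 0.5]
grip_width: 0.0853
grasp_force: 0.0
```

Scaled: -0.088 m / 0.8 = -0.11, -0.061 m / 0.8 = -0.0763.

Call:
arm_command(rows="-0.0375 -0.025 0.0125 0 0 0;-0.075 -0.05 0.0375 0 0 0;-0.11 -0.0763 0.0625 0 0 0;-0.11 -0.0763 0.0625 0 0 0;-0.11 -0.0763 0.0625 0 0 0")

```text
time_s: 2.38
ee_pos: [0.4454, 0.2704, 0.1991]
orientation: [0.128, 0.992, -0.001, -0.0]
contact_force: [-0.7, 1.7, -0.1]
grip_width: 0.0858
grasp_force: 0.0
```

```bash
cat >> h.py <<'E'
def rep(n,th,z,k=4):
    c=get_calibration(n)
    for r in pinpoint(n,th)[:k]:
        p=r["location"]; print(n,th,round(r["score"],2),np.round(p),np.round(w(n,p,z=z,cal=c),4))
E
python3 - <<'E'
from h import *
s=sense();print(s["time_s"],s["ee_pos"],s["orientation"])
c=get_calibration("wrist");im,d=get_image("wrist"); cv2.imwrite("pics/w1.png",im[:,:,::-1]);np.save("w1.npy",d)
rep("wrist","nozzle_tin",0)
for r in trace("wrist","nozzle_tin")[:4]:
    m=r["pixels"]; (u,v),rad=cv2.minEnclosingCircle(np.argwhere(m)[:,::-1].astype(np.float32))
    print(round(r["score"],2),m.sum(),u,v,rad,"top",np.round(w("wrist",(u,v),z=.021,cal=c),4),"depth pt",np.round(w("wrist",r["location"],depth=float(d[int(r["location"][1]),int(r["location"][0])]),cal=c),4))
for t,z in(("tin_cup",.031),("turning_post",.028),("carousel_axis",.028),("front_spot",.031),("pot_cup",.031),("square_pocket",.031),("bit_box",0)): rep("wrist",t,z,2)
E
```

```text
2.3833 [0.4454412  0.27040976 0.19912016] [ 1.27818113e-01  9.91797158e-01 -8.43462194e-04 -4.65642150e-04]
wrist nozzle_tin 0.66 [286. 189.] [0.4481 0.2775 0.    ]
wrist nozzle_tin 0.56 [290. 275.] [0.5456 0.2575 0.    ]
wrist nozzle_tin 0.56 [364. 265.] [0.5563 0.3431 0.    ]
wrist nozzle_tin 0.44 [ 50. 355.] [ 0.6194 -0.1752  0.    ]
0.84 817 367.8464660644531 272.46063232421875 20.131546020507812 top [0.5543 0.3402 0.021 ] depth pt [0.5451 0.3335 0.023 ]
0.82 1296 290.3736877441406 278.47894287109375 21.41555404663086 top [0.5384 0.2577 0.021 ] depth pt [0.5409 0.2546 0.023 ]
0.77 1522 286.6348876953125 192.37490844726562 22.62664031982422 top [0.4465 0.2769 0.021 ] depth pt [0.4462 0.2732 0.0209]
0.54 94 44.0 353.5 8.500100135803223 top [ 0.5986 -0.1593  0.021 ] depth pt [ 0.5955 -0.1657  0.0189]
wrist tin_cup 0.59 [287. 194.] [0.445  0.2806 0.031 ]
wrist tin_cup 0.35 [ 85. 271.] [0.4747 0.03   0.031 ]
wrist carousel_axis 0.58 [107. 311.] [0.5331 0.0309 0.028 ]
wrist front_spot 0.89 [ 96. 268.] [0.4734 0.0491 0.031 ]
wrist pot_cup 0.9 [ 83. 272.] [0.4744 0.0269 0.031 ]
wrist bit_box 0.75 [172. 137.] [0.3642 0.1795 0.    ]
```

View pics/w1.png

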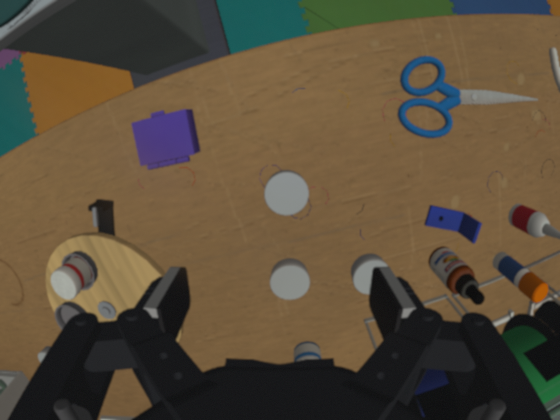

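```bash
cat >> h.py <<'E'
def cloud(cam,d,cal):
    v,u=np.mgrid[0:420,0:560]; Rm=cv2.Rodrigues(np.array(cal["rvec"],float))[0]; t=np.array(cal["tvec"],float).ravel()
    x=(u-cal["cx"])/cal["fx"]; y=(v-cal["cy"])/cal["fy"]
    if cam=="wrist": r=np.hypot(x,y)+1e-9; q=np.tan(np.minimum(r,1.5))/r; x=x*q; y=y*q
    P=np.stack([x*d,y*d,d],-1); P=(P-t)@Rm; P[d<=0]=np.nan; return P
def disc(P,c,rmax,z0,z1):
    m=(P[...,2]>z0)&(P[...,2]<z1)&(np.hypot(P[...,0]-c[0],P[...,1]-c[1])<rmax); q=P[m]
    cc,r=cv2.minEnclosingCircle(q[:,:2].astype(np.float32)); return len(q),np.round(cc,4),round(r,4),np.round(q.mean(0),4),np.round((q[:,:2].max(0)+q[:,:2].min(0))/2,4)
E
python3 - <<'E'
from h import *
P=cloud("wrist",np.load("w1.npy"),get_calibration("wrist"))
T=cloud("top",np.load("top0.npy"),get_calibration("top"))
S=cloud("scene",np.load("scene0.npy"),get_calibration("scene"))
for n,Q in(("w",P),("t",T),("s",S)): print(n,disc(Q,(.446,.276),.035,.013,.03))
for n,Q in(("t",T),("s",S)):
    print(n,"deck",disc(Q,(.527,.034),.11,.024,.031)); print(n,"post",disc(Q,(.52,.11),.03,.07,.1)); print("pot",disc(Q,(.465,.027),.04,.065,.085))
    print("rim",disc(Q,(.535,-.03),.04,.036,.05)); print("ptr",disc(Q,(.43,.075),.035,.02,.036))
E
```

```text
w (1512, array([0.4471, 0.2788]), 0.0216, array([0.4461, 0.2791, 0.0229]), array([0.4467, 0.2789]))
t (146, array([0.4472, 0.2744]), 0.022, array([0.447 , 0.2736, 0.0194]), array([0.4478, 0.2734]))
s (121, array([0.4468, 0.2751]), 0.0255, array([0.4456, 0.279 , 0.0208]), array([0.4451, 0.2785]))
t deck (1934, array([0.5215, 0.0324]), 0.105, array([0.5269, 0.0307, 0.0274]), array([0.524 , 0.0286]))
t post (24, array([0.5194, 0.108 ]), 0.0072, array([0.5191, 0.1078, 0.0841]), array([0.5192, 0.1081]))
pot (109, array([0.4685, 0.0231]), 0.0184, array([0.4678, 0.0232, 0.0711]), array([0.4671, 0.0236]))
rim (67, array([ 0.5343, -0.0311]), 0.0276, array([ 0.5362, -0.0299,  0.0398]), array([ 0.534 , -0.0313]))
ptr (132, array([0.4345, 0.0734]), 0.0313, array([0.4427, 0.0674, 0.027 ]), array([0.4342, 0.0685]))
s deck (710, array([0.5281, 0.0337]), 0.1016, array([0.5163, 0.0457, 0.0283]), array([0.5256, 0.0318]))
s post (28, array([0.5217, 0.1106]), 0.0121, array([0.5181, 0.1136, 0.0821]), array([0.5212, 0.1123]))
pot (73, array([0.4647, 0.0271]), 0.0239, array([0.4658, 0.0294, 0.0727]), array([0.4661, 0.0268]))
rim (55, array([ 0.5378, -0.0291]), 0.0318, array([ 0.5408, -0.0331,  0.0404]), array([ 0.5354, -0.0283]))
ptr (113, array([0.4326, 0.0738]), 0.0326, array([0.4391, 0.07  , 0.0274]), array([0.4322, 0.0694]))
```

The wrist picture shows the chosen tin alone at (287,192), with the two look-alikes behind it at (290,279) and (368,272) and the purple box at (167,137). All three cameras put the tin at about (0.447, 0.277) with its top at about 21 mm. The fingers close along about y, so I'll descend.

Scaled: 0.172 m / 0.8 = 0.215, 0.165 m / 0.8 = 0.2063.

Call:
arm_command(rows="0 0.0085 0.0375 0 0 0;0 0.0085 0.0813 0 0 0;0 0.0085 0.125 0 0 0;0 0.0085 0.1625 0 0 0;0 0.0085 0.1875 0 0 0;0 0.0085 0.2063 0 0 0;0 0.0085 0.215 0 0 0;0 0.0085 0.215 0 0 0", jaw=0.8)

```text
time_s: 3.55
ee_pos: [0.4459, 0.2786, 0.0268]
orientation: [0.126, 0.992, -0.001, -0.001]
contact_force: [-0.8, 0.2, -0.6]
grip_width: 0.0683
grasp_force: 0.0
```

Call:
arm_command(rows="0 0 0 0 0 0;0 0 0 0 0 0;0 0 0 0 0 0;0 0 0 0 0 0;0 0 0 0 0 0;0 0 0 0 0 0", jaw=0.3, force=30)

```text
time_s: 4.05
ee_pos: [0.447, 0.2793, 0.0294]
orientation: [0.126, 0.992, 0.001, 0.001]
contact_force: [-1.3, -1.0, 5.7]
grip_width: 0.0414
grasp_force: 29.5
```

Run:
```python
from h import *
s=sense();print(s["contact_force"],s["grip_width"])
for n in("wrist","scene"):
    im,d=get_image(n); c=get_calibration(n)
    cv2.imwrite(f"pics/{n}2.png",im[:,:,::-1]); P=cloud(n,d,c); print(n,disc(P,(.447,.277),.035,.013,.03))
im=cv2.imread("pics/wrist2.png");cv2.imwrite("pics/w2c.png",cv2.resize(im[170:420,150:430],(784,700))[:600])
```

```text
[-1.3162954  -0.9927491   5.72392821] 0.041422817375412826
wrist (6696, array([0.4401, 0.2798]), 0.0332, array([0.445 , 0.2795, 0.022 ]), array([0.4479, 0.2799]))
scene (138, array([0.4447, 0.2779]), 0.0332, array([0.4435, 0.28  , 0.0215]), array([0.4478, 0.2779]))
```

View pics/w2c.png

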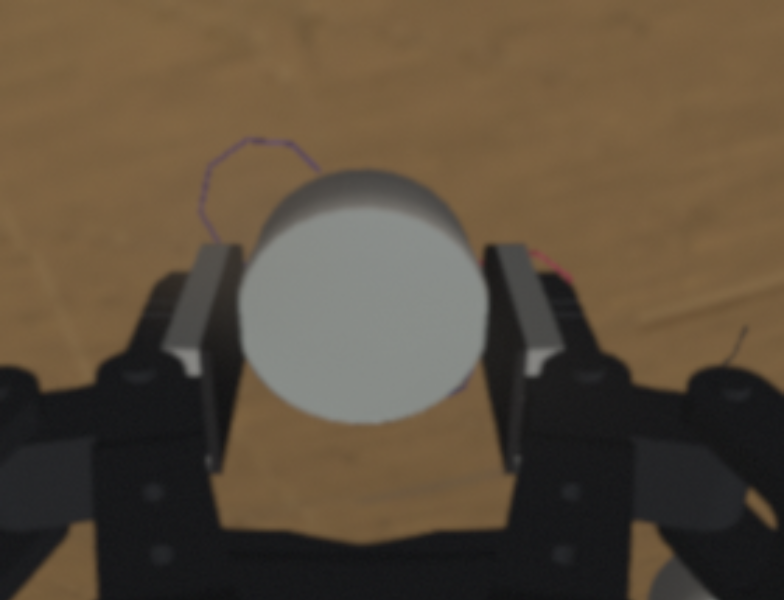

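The tin is held between the pads in the crop, its lid at about (363,315), centred in the pads. Now I'll lift it and move beside the cup so the wrist camera can see the cup.

Call:
arm_command(rows="0 0 -0.0063 0 0 0;0 0 -0.0188 0 0 0;0 0 -0.05 0 0 0;0 0 -0.0938 0 0 0;0 0 -0.1375 0 0 0;0 0 -0.175 0 0 0;0 0 -0.1875 0 0 0;0 0 -0.1875 0 0 0")

```text
time_s: 4.82
ee_pos: [0.4476, 0.2797, 0.1818]
orientation: [0.126, 0.992, 0.002, 0.002]
contact_force: [1.0, 0.3, -0.9]
grip_width: 0.0415
grasp_force: 30.5
```

Scaled: -0.235 m / 0.8 = -0.2938, -0.21 m / 0.8 = -0.2625.

Call:
arm_command(rows="-0.0313 -0.0375 0 0 0 0;-0.0625 -0.075 0 0 0 0;-0.1 -0.1125 0 0 0 0;-0.1375 -0.15 0 0 0 0;-0.175 -0.1875 0 0 0 0;-0.2063 -0.225 0 0 0 0;-0.2375 -0.2625 0 0 0 0;-0.2625 -0.2938 0 0 0 0")

```text
time_s: 5.48
ee_pos: [0.5914, -0.0043, 0.1774]
orientation: [0.127, 0.992, -0.0, -0.0]
contact_force: [0.6, 0.4, -0.0]
grip_width: 0.0415
grasp_force: 30.5
```

Scaled: -0.025 m / 0.8 = -0.0313, -0.023 m / 0.8 = -0.0288.

Call:
arm_command(rows="-0.0188 -0.0188 0 0 0 0;-0.0313 -0.0288 0 0 0 0;-0.0313 -0.0288 0 0 0 0;-0.0313 -0.0288 0 0 0 0")

```text
time_s: 5.82
ee_pos: [0.6092, -0.0291, 0.1774]
orientation: [0.126, 0.992, 0.0, -0.001]
contact_force: [-0.5, 0.7, 0.3]
grip_width: 0.0416
grasp_force: 30.5
```

Run:
```python
from h import *
s=sense();print(s["time_s"],s["ee_pos"],s["orientation"],s["grip_width"],s["contact_force"])
c=get_calibration("wrist");im,d=get_image("wrist"); cv2.imwrite("pics/w3.png",im[:,:,::-1]);np.save("w3.npy",d)
for t,z in(("tin_cup",.031),("turning_post",.028),("carousel_axis",.028),("front_spot",.031),("pot_cup",.031),("square_pocket",.031),("nozzle_tin",0)): rep("wrist",t,z,2)
P=cloud("wrist",d,c); np.save("P3.npy",P)
print("tin",disc(P,s["ee_pos"][:2],.03,s["ee_pos"][2]-.014,s["ee_pos"][2]+.004))
print("rim",disc(P,(.536,-.028),.036,.036,.05)); print("pot",disc(P,(.467,.026),.04,.065,.085));print("ptr",disc(P,(.43,.075),.035,.02,.036)); print("deck",disc(P,(.527,.03),.11,.024,.031));print("post",disc(P,(.52,.11),.03,.08,.1))
```

```text
5.8167 [ 0.60916325 -0.02908097  0.17738106] [ 1.26044623e-01  9.92024431e-01  1.46092831e-05 -5.30752830e-04] 0.04156090325360262 [-0.53728313  0.67713921  0.28720018]
wrist tin_cup 0.69 [254. 119.] [ 0.5343 -0.0306  0.031 ]
wrist tin_cup 0.49 [302.  29.] [0.4695 0.0264 0.031 ]
wrist turning_post 0.67 [409.  67.] [0.5186 0.1115 0.028 ]
wrist carousel_axis 0.75 [321.  96.] [0.5289 0.0283 0.028 ]
wrist carousel_axis 0.74 [302.  30.] [0.4702 0.0271 0.028 ]
wrist front_spot 0.92 [332.  27.] [0.4731 0.0514 0.031 ]
wrist pot_cup 0.75 [304.  30.] [0.4717 0.0279 0.031 ]
wrist square_pocket 0.9 [348. 161.] [0.5889 0.0372 0.031 ]
wrist square_pocket 0.71 [319.  93.] [0.5268 0.0259 0.031 ]
wrist nozzle_tin 0.67 [515.  76.] [0.5409 0.2576 0.    ]
wrist nozzle_tin 0.66 [156. 231.] [ 0.6157 -0.1638  0.    ]
tin (6719, array([ 0.6034, -0.0275]), 0.0291, array([ 0.6072, -0.0287,  0.1702]), array([ 0.6097, -0.0272]))
rim (1226, array([ 0.5339, -0.0293]), 0.028, array([ 0.5335, -0.0304,  0.0411]), array([ 0.534 , -0.0294]))
pot (1720, array([0.4691, 0.0249]), 0.0185, array([0.472 , 0.0237, 0.0734]), array([0.471, 0.025]))
ptr (594, array([0.4528, 0.0731]), 0.0228, array([0.4568, 0.0719, 0.0293]), array([0.4563, 0.0731]))
deck (25590, array([0.5285, 0.0304]), 0.0983, array([0.5281, 0.0311, 0.0293]), array([0.5306, 0.0299]))
post (374, array([0.521 , 0.1088]), 0.008, array([0.5211, 0.1074, 0.0874]), array([0.5209, 0.109 ]))
```

View pics/w3.png

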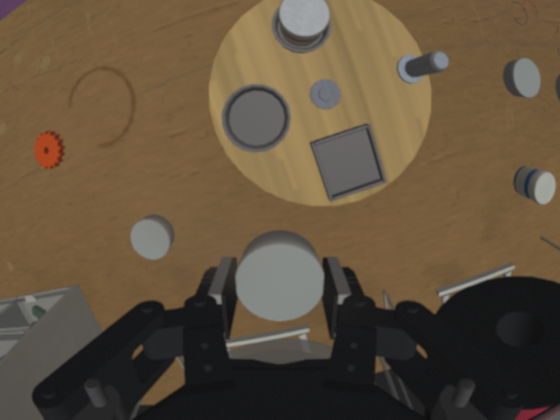

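Run:
```python
from h import *
P=np.load("P3.npy");s=sense();L=(P-s["ee_pos"])@R.from_quat(s["orientation"]).as_matrix()
for b in(.004,.008,.012):
    m=(abs(L[...,1])<b)&(abs(L[...,0])<.035)&(L[...,2]>0)&(L[...,2]<.02); q=L[m]; print(b,len(q),q[:,0].min(),q[:,0].max(),np.median(q[:,2]),q[:,2].std())
m=(abs(L[...,1])<.019)&(abs(L[...,0])<.03)&(L[...,2]>0)&(L[...,2]<.02); q=L[m]; A=np.c_[q[:,:2],np.ones(len(q))]; print(np.linalg.lstsq(A,q[:,2],rcond=None)[0])
d=np.array([.534,-.0294,0])-s["ee_pos"]; print(R.from_quat(s["orientation"]).as_matrix().T@d)
```

```text
0.004 1449 -0.022593008784976484 0.02120643197161366 0.008436851370643766 0.0019270380803306922
0.008 2838 -0.022593008784976484 0.02120643197161366 0.00841498391799185 0.001935553021798779
0.012 4117 -0.022593008784976484 0.02120643197161366 0.008413979195018793 0.001909995287888665
[0.04928924 0.0026322  0.00868225]
[ 0.07296472 -0.01910124  0.17813125]
```

The picture shows the empty round cup at (257,118), the pot at (302,20), the square pocket at (348,162) and the post at (430,65). The sizes agree: deck radius 98 mm, cup 60 mm and post 79 mm from the axis. Moving over the cup and lowering.

Scaled: 0.098 m / 0.8 = 0.1225, 0.085 m / 0.8 = 0.1063.

Call:
arm_command(rows="0.0375 -0.01 0 0 0 0;0.0688 -0.0175 0 0 0 0;0.0919 -0.0238 0.0375 0 0 0;0.0919 -0.0238 0.075 0 0 0;0.0919 -0.0238 0.1063 0 0 0;0.0919 -0.0238 0.1225 0 0 0;0.0919 -0.0238 0.1225 0 0 0;0.0919 -0.0238 0.1225 0 0 0")

```text
time_s: 6.88
ee_pos: [0.5335, -0.0297, 0.0801]
orientation: [0.126, 0.992, -0.0, -0.0]
contact_force: [0.8, 0.2, 0.9]
grip_width: 0.0411
grasp_force: 30.5
```

Run:
```python
from h import *
s=sense();print(s["time_s"],s["ee_pos"],s["contact_force"])
c=get_calibration("wrist");im,d=get_image("wrist"); cv2.imwrite("pics/w4.png",im[:,:,::-1]);P=cloud("wrist",d,c)
print("deck",disc(P,(.5285,.0304),.11,.024,.031));print("rim",disc(P,(.534,-.0294),.034,.037,.046));print("ptr",disc(P,(.425,.07),.04,.029,.036))
rep("wrist","front_spot",.031,2); rep("wrist","carousel_axis",.028,2)
```

```text
6.8833 [ 0.53346389 -0.02969344  0.08005932] [0.77982627 0.20344481 0.92375437]
deck (42309, array([0.5217, 0.0302]), 0.1035, array([0.5051, 0.0333, 0.0293]), array([0.5209, 0.0303]))
rim (1106, array([ 0.5332, -0.0292]), 0.0278, array([ 0.5197, -0.0259,  0.0414]), array([ 0.5261, -0.0291]))
ptr (2415, array([0.4391, 0.0648]), 0.0346, array([0.4444, 0.0624, 0.0299]), array([0.437 , 0.0629]))
wrist front_spot 0.71 [396. 113.] [0.4737 0.052  0.031 ]
wrist carousel_axis 0.77 [376. 211.] [0.5286 0.0309 0.028 ]
```

Scaled: 0.02 m / 0.8 = 0.025, 0.018 m / 0.8 = 0.0225.

Call:
arm_command(rows="0 0 0.0063 0 0 0;0 0 0.0113 0 0 0;0 0 0.0163 0 0 0;0 0 0.02 0 0 0;0 0 0.0225 0 0 0;0 0 0.025 0 0 0;0 0 0.025 0 0 0;0 0 0.025 0 0 0")

```text
time_s: 7.7
ee_pos: [0.5341, -0.0297, 0.0604]
orientation: [0.126, 0.992, 0.0, 0.001]
contact_force: [-0.3, 1.1, 6.0]
grip_width: 0.0413
grasp_force: 31.0
```

The height matches the cup floor and the contact is light, so I'll release and rise.

Scaled: -0.1 m / 0.8 = -0.125, -0.09 m / 0.8 = -0.1125.

Call:
arm_command(rows="0 0 0 0 0 0;0 0 0 0 0 0;0 0 0 0 0 0;0 0 -0.0125 0 0 0;0 0 -0.0375 0 0 0;0 0 -0.075 0 0 0;0 0 -0.1125 0 0 0;0 0 -0.125 0 0 0", jaw=0.75)

```text
time_s: 8.37
ee_pos: [0.5349, -0.03, 0.1644]
orientation: [0.126, 0.992, 0.0, 0.002]
contact_force: [0.5, 0.0, 0.4]
grip_width: 0.0641
grasp_force: 0.0
```

Scaled: -0.06 m / 0.8 = -0.075, -0.03 m / 0.8 = -0.0375.

Call:
arm_command(rows="-0.0375 0 0 0 0 0;-0.075 0 0 0 0 0;-0.075 0 0 0 0 0;-0.075 0 0 0 0 0")

```text
time_s: 8.7
ee_pos: [0.5922, -0.0452, 0.16]
orientation: [0.126, 0.992, -0.0, 0.0]
contact_force: [-0.9, -0.4, 0.4]
grip_width: 0.064
grasp_force: 0.0
```

Run:
```python
from h import *
s=sense();print(s["time_s"],s["ee_pos"],s["contact_force"])
c=get_calibration("wrist");im,d=get_image("wrist"); cv2.imwrite("pics/w5.png",im[:,:,::-1]);P=cloud("wrist",d,c)
print("deck",disc(P,(.5285,.0304),.11,.024,.031));print("tin",disc(P,(.534,-.0294),.034,.046,.06));print("rim",disc(P,(.534,-.0294),.034,.037,.045));print("post",disc(P,(.521,.109),.03,.08,.1))
m=(P[...,2]>.0285)&(P[...,2]<.034)&(np.hypot(P[...,0]-.5285,P[...,1]-.0304)>.103)&(np.hypot(P[...,0]-.5285,P[...,1]-.0304)<.135);q=P[m][:,:2]-[.5285,.0304]
print("ptr",len(q),np.round(q.mean(0),4),np.hypot(*q.T).min(),np.hypot(*q.T).max(),np.degrees(np.arctan2(*q.mean(0)[::-1])))
rep("wrist","front_spot",.031,2); rep("wrist","carousel_axis",.028,2)
```

```text
8.7 [ 0.59221776 -0.04521864  0.16001241] [-0.92549106 -0.4269044   0.37510795]
deck (28124, array([0.5282, 0.0302]), 0.0981, array([0.5245, 0.0294, 0.0293]), array([0.5291, 0.0301]))
tin (2797, array([ 0.5352, -0.0305]), 0.0217, array([ 0.5351, -0.0304,  0.0529]), array([ 0.5354, -0.0304]))
rim (1243, array([ 0.5346, -0.0294]), 0.0281, array([ 0.5336, -0.0277,  0.0415]), array([ 0.5348, -0.0295]))
post (402, array([0.5198, 0.1091]), 0.0082, array([0.52  , 0.1071, 0.0871]), array([0.5198, 0.1083]))<stdin>:6: RuntimeWarning: Mean of empty slice.
  ret = um.true_divide(
Traceback (most recent call last):
ValueError: zero-size array to reduction operation minimum which has no identity
```

View pics/w5.png

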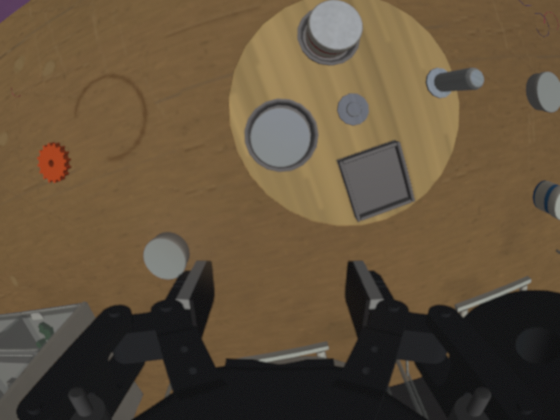

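The tin sits in its cup at (281,135), with its top at about 52 mm as expected. Next I'll go above the post and measure the pointer.

Scaled: 0.131 m / 0.8 = 0.1638, -0.05 m / 0.8 = -0.0625.

Call:
arm_command(rows="0.025 0.0313 -0.0125 0 0 0;0.05 0.0625 -0.025 0 0 0;0.075 0.0938 -0.0375 0 0 0;0.1 0.125 -0.05 0 0 0;0.125 0.15 -0.0625 0 0 0;0.135 0.1638 -0.0625 0 0 0;0.135 0.1638 -0.0625 0 0 0;0.135 0.1638 -0.0625 0 0 0")

```text
time_s: 9.42
ee_pos: [0.5191, 0.1096, 0.2103]
orientation: [0.125, 0.992, 0.0, 0.0]
contact_force: [0.8, -0.3, -0.1]
grip_width: 0.0638
grasp_force: 0.0
```

```bash
cat >> h.py <<'E'
def ptr(P,a):
    rr=np.hypot(P[...,0]-a[0],P[...,1]-a[1]); al=np.degrees(np.arctan2(P[...,1]-a[1],P[...,0]-a[0]))
    m=(P[...,2]>.025)&(P[...,2]<.04)&(rr>.104)&(rr<.138)&(abs((al-159+180)%360-180)<25);q=P[m]-[*a,0]
    if len(q)==0: print("no ptr");return
    (cx,cy),wh,an=cv2.minAreaRect((q[:,:2]*1000).astype(np.float32))
    print("ptr n",len(q),"mean",np.round(q.mean(0),4),"r",np.hypot(q[:,0],q[:,1]).min().round(4),np.hypot(q[:,0],q[:,1]).max().round(4),"ang mean",np.degrees(np.arctan2(q[:,1].mean(),q[:,0].mean())).round(2),"rect",np.round((cx,cy),1),np.round(wh,1),round(an,1),"ang",np.degrees(np.arctan2(cy,cx)).round(2))
E
python3 - <<'E'
from h import *
s=sense();print(s["time_s"],s["ee_pos"],s["contact_force"])
c=get_calibration("wrist");im,d=get_image("wrist"); cv2.imwrite("pics/w6.png",im[:,:,::-1]);P=cloud("wrist",d,c);np.save("P6.npy",P)
D=disc(P,(.5285,.0304),.11,.024,.031);print("deck",D);print("tin",disc(P,(.534,-.0294),.034,.046,.06));print("post",disc(P,(.521,.109),.03,.08,.1))
ptr(P,D[1]);ptr(P,(.5284,.0303))
rep("wrist","front_spot",.031,2); rep("wrist","carousel_axis",.028,2)
E
```

```text
9.4167 [0.5190667  0.10963225 0.21027208] [ 0.82916795 -0.29614369 -0.133091  ]
deck (16725, array([0.5227, 0.0328]), 0.1037, array([0.514 , 0.0471, 0.0293]), array([0.5261, 0.0303]))
tin (1263, array([ 0.5352, -0.0297]), 0.0221, array([ 0.5342, -0.0283,  0.0527]), array([ 0.5348, -0.0293]))
post (310, array([0.5193, 0.1103]), 0.0079, array([0.5181, 0.1106, 0.0878]), array([0.5194, 0.1104]))
ptr n 235 mean [-0.1103  0.0423  0.0304] r 0.1043 0.1262 ang mean 159.03 rect [-107.4   41.5] [19.1 21.2] 73.2 ang 158.88
ptr n 239 mean [-0.1157  0.0447  0.0304] r 0.1097 0.1324 ang mean 158.89 rect [-112.7   43.9] [19.1 22.2] 73.2 ang 158.73
wrist front_spot 0.61 [208. 163.] [0.4734 0.0499 0.031 ]
wrist carousel_axis 0.91 [204. 219.] [0.5278 0.0269 0.028 ]
wrist carousel_axis 0.41 [153. 243.] [ 0.5389 -0.0383  0.028 ]
```

View pics/w6.png

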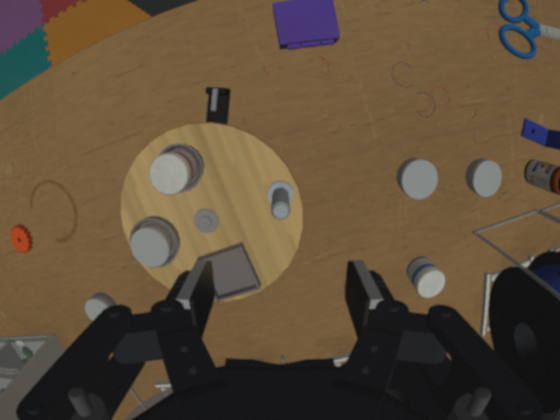

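Run:
```python
from h import *
c=get_calibration("wrist"); im=cv2.imread("pics/w6.png"); g=im[...,1].astype(float)
sub=im[84:126,202:234]; 
sat=(im.max(2).astype(int)-im.min(2)); m=(g>110)&(sat<35); mm=np.zeros_like(m); mm[84:126,204:232]=m[84:126,204:232]
uv=np.argwhere(mm)[:,::-1]; print(len(uv),uv.min(0),uv.max(0))
X=np.array([w("wrist",p,z=.031,cal=c)[:2] for p in uv]); 
a=np.array([.5284,.0303]); mu=X.mean(0); print(mu, np.degrees(np.arctan2(*(mu-a)[::-1])))
vx,vy,_,_=cv2.fitLine((X*1000).astype(np.float32),cv2.DIST_HUBER,0,.01,.01).ravel(); print("line dir",np.degrees(np.arctan2(vy,vx))%180, np.ptp((X-mu)@[vx,vy]),np.ptp((X-mu)@[-vy,vx]))
# deck edge circle from this view: boundary via algebraic fit of deck-rim pts
P=np.load("P6.npy"); 
for cam in("wrist",):
    m=(P[...,2]>.024)&(P[...,2]<.0315); rr=np.hypot(P[...,0]-a[0],P[...,1]-a[1]); al=np.degrees(np.arctan2(P[...,1]-a[1],P[...,0]-a[0]))
    e=[]
    for k in range(-180,180,5):
        if abs(k-160)<12: continue
        s=m&(abs(al-k)<2.5)&(rr<.103)
        if s.sum()>30:
            i=np.argmax(np.where(s,rr,0)); 
            if rr.flat[i]>.09: e.append(P.reshape(-1,3)[i,:2])
    e=np.array(e); A=np.c_[2*e,np.ones(len(e))]; x=np.linalg.lstsq(A,(e**2).sum(1),rcond=None)[0]; print("axis",x[:2],np.sqrt(x[2]+x[:2]@x[:2]),len(e))
```

```text
34 [213  90] [215 108]
[0.41647623 0.07161087] 159.74098164324607
line dir 160.28581 0.017126535489318244 0.0016868621121245621
axis [0.52826985 0.03060867] 0.09741637232988294 60
```

The steel bar of the pointer at (214,99) gives a pointer direction of 159.7°. The tin is at about -84° and the post at about 96°, at (0.5195, 0.1098). Gripping the post.

Scaled: 0.144 m / 0.8 = 0.18, 0.135 m / 0.8 = 0.1688.

Call:
arm_command(rows="0 0 0.0375 0 0 0;0 0 0.075 0 0 0;0 0 0.1125 0 0 0;0 0 0.1438 0 0 0;0 0 0.1688 0 0 0;0 0 0.18 0 0 0;0 0 0.18 0 0 0;0 0 0.18 0 0 0")

```text
time_s: 10.23
ee_pos: [0.5202, 0.1085, 0.0664]
orientation: [0.127, 0.992, -0.0, -0.0]
contact_force: [1.1, 0.3, 0.5]
grip_width: 0.0638
grasp_force: 0.0
```

Call:
arm_command(rows="0 0 0 0 0 0;0 0 0 0 0 0;0 0 0 0 0 0;0 0 0 0 0 0;0 0 0 0 0 0;0 0 0 0 0 0;0 0 0 0 0 0;0 0 0 0 0 0", jaw=0.05, force=40)

```text
time_s: 10.9
ee_pos: [0.5204, 0.1098, 0.0669]
orientation: [0.126, 0.992, 0.001, 0.001]
contact_force: [-0.6, 2.5, 9.1]
grip_width: 0.0149
grasp_force: 38.9
```

```bash
cat > arc.py <<'E'
from h import *
import sys
def arc(th1,n,a=np.array([.5284,.0304]),r=.08):
    s=sense(); M=R.from_quat(s["orientation"]).as_matrix(); p=s["ee_pos"]; t0=np.degrees(np.arctan2(p[1]-a[1],p[0]-a[0])); print("t0",t0,"r",np.hypot(*(p[:2]-a)),s["contact_force"],s["time_s"])
    for t in np.linspace(t0,th1,n+1)[1:]:
        q=np.array([a[0]+r*np.cos(np.radians(t)),a[1]+r*np.sin(np.radians(t)),p[2]]); print(round(t,1),np.round((M.T@(q-p))[:2],4))
arc(float(sys.argv[1]),int(sys.argv[2]))
E
python3 arc.py -20.3 24
```

```text
t0 95.74221973101503 r 0.07980521214484362 [-0.57390398  2.46046631  9.06029106] 10.9
90.9 [-0.0064  0.0022]
86.1 [-0.0129  0.0038]
81.2 [-0.0196  0.0047]
76.4 [-0.0264  0.0051]
71.6 [-0.0331  0.0049]
66.7 [-0.0398  0.0042]
61.9 [-0.0464  0.0028]
57.1 [-0.0529  0.001 ]
52.2 [-0.0592 -0.0014]
47.4 [-0.0653 -0.0044]
42.6 [-0.0711 -0.0078]
37.7 [-0.0766 -0.0117]
32.9 [-0.0818 -0.0161]
28.1 [-0.0865 -0.0208]
23.2 [-0.0909 -0.026 ]
18.4 [-0.0948 -0.0315]
13.5 [-0.0982 -0.0373]
8.7 [-0.1011 -0.0434]
3.9 [-0.1035 -0.0497]
-1.0 [-0.1053 -0.0562]
-5.8 [-0.1066 -0.0628]
-10.6 [-0.1074 -0.0696]
-15.5 [-0.1075 -0.0763]
-20.3 [-0.1071 -0.083 ]
```

Scaled: -0.0529 m / 0.8 = -0.0661, -0.0464 m / 0.8 = -0.058.

Call:
arm_command(rows="-0.008 0.0028 0 0 0 0;-0.0161 0.0048 0 0 0 0;-0.0245 0.0059 0 0 0 0;-0.033 0.0064 0 0 0 0;-0.0414 0.0061 0 0 0 0;-0.0498 0.0053 0 0 0 0;-0.058 0.0035 0 0 0 0;-0.0661 0.0013 0 0 0 0")

```text
time_s: 11.57
ee_pos: [0.5724, 0.0977, 0.0669]
orientation: [0.126, 0.992, 0.001, 0.001]
contact_force: [1.0, 3.3, 4.9]
grip_width: 0.015
grasp_force: 39.0
```

```bash
python3 arc.py -20.3 16
```

```text
t0 56.80953010710355 r 0.08045414516085363 [1.04307493 3.26880397 4.9236262 ] 11.5667
52.0 [-0.0061 -0.0029]
47.2 [-0.0122 -0.0058]
42.4 [-0.018  -0.0093]
37.5 [-0.0234 -0.0132]
32.7 [-0.0285 -0.0175]
27.9 [-0.0333 -0.0223]
23.1 [-0.0376 -0.0275]
18.3 [-0.0415 -0.033 ]
13.4 [-0.0449 -0.0388]
8.6 [-0.0477 -0.0449]
3.8 [-0.0501 -0.0512]
-1.0 [-0.052  -0.0576]
-5.8 [-0.0532 -0.0642]
-10.7 [-0.054  -0.0709]
-15.5 [-0.0541 -0.0776]
-20.3 [-0.0537 -0.0844]
```

Scaled: -0.0418 m / 0.8 = -0.0523, -0.0379 m / 0.8 = -0.0474.

Call:
arm_command(rows="-0.0078 -0.0031 0 0 0 0;-0.0154 -0.0068 0 0 0 0;-0.0226 -0.0111 0 0 0 0;-0.0295 -0.016 0 0 0 0;-0.036 -0.0214 0 0 0 0;-0.042 -0.0274 0 0 0 0;-0.0474 -0.0338 0 0 0 0;-0.0523 -0.0406 0 0 0 0")

```text
time_s: 12.23
ee_pos: [0.6052, 0.0554, 0.067]
orientation: [0.126, 0.992, 0.001, 0.002]
contact_force: [5.1, 1.6, 3.0]
grip_width: 0.0153
grasp_force: 38.9
```

Scaled: -0.0515 m / 0.8 = -0.0644, -0.0448 m / 0.8 = -0.056.

Call:
arm_command(rows="-0.0043 -0.0073 0 0 0 0;-0.0079 -0.0149 0 0 0 0;-0.0109 -0.0228 0 0 0 0;-0.0131 -0.0309 0 0 0 0;-0.0148 -0.0391 0 0 0 0;-0.0158 -0.0475 0 0 0 0;-0.0159 -0.056 0 0 0 0;-0.0154 -0.0644 0 0 0 0")

```text
time_s: 12.9
ee_pos: [0.6038, 0.0014, 0.0669]
orientation: [0.126, 0.992, 0.0, 0.001]
contact_force: [3.7, -1.0, 6.4]
grip_width: 0.015
grasp_force: 39.2
```

Call:
arm_command(rows="0 0 0 0 0 0;0 0 0 0 0 0;0 0 0 0 0 0")

```text
time_s: 13.15
ee_pos: [0.6038, 0.0014, 0.0669]
orientation: [0.126, 0.992, -0.0, 0.001]
contact_force: [5.6, -2.1, 5.1]
grip_width: 0.0151
grasp_force: 39.3
```

```bash
cat > chk.py <<'E'
from h import *
s=sense();print(s["time_s"],s["ee_pos"],s["orientation"],s["contact_force"],s["grip_width"],s["grasp_force"])
p=s["ee_pos"];a=np.array([.5284,.0304]);print("post ang",np.degrees(np.arctan2(p[1]-a[1],p[0]-a[0])),np.hypot(*(p[:2]-a)))
for n in("wrist","top","scene"):
    c=get_calibration(n);im,d=get_image(n);cv2.imwrite(f"pics/{n}_end{int(s['time_s']*100)}.png",im[:,:,::-1]);P=cloud(n,d,c)
    for nm,ar in(("tin",((.472,.051),.036,.046,.06)),("rim",((.472,.051),.036,.036,.046)),("pot",((.508,.087),.04,.066,.085)),("deck",((.5284,.0304),.11,.024,.031))):
        try:
            D=disc(P,*ar); print(n,nm,D,[np.degrees(np.arctan2(x[1]-a[1],x[0]-a[0])).round(2) for x in D[1:2]+D[3:]])
        except Exception: print(n,nm,"-")
    ptr(P,a)
rep("wrist","tin_cup",.031,2);rep("wrist","front_spot",.031,2)
E
python3 chk.py
```

```text
13.15 [0.60375346 0.0013971  0.06690629] [ 1.26314536e-01  9.91989365e-01 -1.03824017e-04  1.31383031e-03] [ 5.61467688 -2.06570463  5.11996303] 0.015126195054580417 39.28563098888844
post ang -21.051285987689006 0.08074225624264235
wrist tin (1160, array([0.4831, 0.0488]), 0.0178, array([0.4879, 0.0473, 0.0521]), array([0.486 , 0.0488])) [np.float64(157.89), np.float64(157.35), np.float64(156.54)]
wrist rim (1359, array([0.4802, 0.0507]), 0.0263, array([0.4906, 0.0479, 0.0411]), array([0.4874, 0.0507])) [np.float64(157.16), np.float64(155.16), np.float64(153.66)]
wrist pot (2285, array([0.5435, 0.086 ]), 0.0172, array([0.5403, 0.0843, 0.0733]), array([0.54 , 0.086])) [np.float64(74.81), np.float64(77.55), np.float64(78.22)]
wrist deck (56812, array([0.5284, 0.0302]), 0.0982, array([0.5429, 0.027 , 0.0293]), array([0.5384, 0.0303])) [np.float64(-90.0), np.float64(-13.2), np.float64(-0.57)]
no ptr
top tin -
top rim -
top pot (8, array([0.5423, 0.0957]), 0.0038, array([0.5428, 0.0966, 0.0731]), array([0.5429, 0.097 ])) [np.float64(77.98), np.float64(77.73), np.float64(77.72)]
top deck 
[... 480 characters left out ...]
at64(154.96)]
scene pot (30, array([0.5416, 0.0935]), 0.0188, array([0.5394, 0.0889, 0.0732]), array([0.5381, 0.0935])) [np.float64(78.18), np.float64(79.35), np.float64(81.26)]
scene deck (706, array([0.5284, 0.03  ]), 0.1047, array([0.5187, 0.041 , 0.0282]), array([0.5282, 0.0327])) [np.float64(-90.0), np.float64(132.46), np.float64(94.97)]
ptr n 19 mean [-0.1168  0.046   0.0298] r 0.1045 0.1365 ang mean 158.49 rect [-114.8   40.9] [16.2 37.1] 47.1 ang 160.4h.py:25: RuntimeWarning: Mean of empty slice.
  cc,r=cv2.minEnclosingCircle(q[:,:2].astype(np.float32)); return len(q),np.round(cc,4),round(r,4),np.round(q.mean(0),4),np.round((q[:,:2].max(0)+q[:,:2].min(0))/2,4)
  ret = um.true_divide(
```

```bash
sed -i 's/(.508,.087),.04/(.549,.087),.04/' chk.py; python3 chk.py 2>/dev/null | grep -E "pot|post|sq|wrist"
python3 - <<'E'
from h import *
for t,z in(("pot_cup",.031),("square_pocket",.031),("turning_post",.028)): rep("wrist",t,z,1)
E
ls pics
```

```text
post ang -20.942588018877352 0.08072123326650081
wrist tin (1157, array([0.4834, 0.0485]), 0.0174, array([0.4879, 0.0471, 0.0521]), array([0.4862, 0.0484])) [np.float64(158.09), np.float64(157.59), np.float64(156.9)]
wrist rim (1350, array([0.4805, 0.0506]), 0.0265, array([0.4905, 0.0477, 0.0411]), array([0.4874, 0.0506])) [np.float64(157.13), np.float64(155.46), np.float64(153.77)]
wrist pot (5653, array([0.5501, 0.0859]), 0.0189, array([0.5492, 0.0838, 0.0734]), array([0.5501, 0.0857])) [np.float64(68.64), np.float64(68.72), np.float64(68.57)]
wrist deck (56749, array([0.528 , 0.0306]), 0.0983, array([0.5429, 0.0271, 0.0293]), array([0.5383, 0.0304])) [np.float64(153.43), np.float64(-12.82), np.float64(0.0)]
top pot (27, array([0.5528, 0.0927]), 0.0151, array([0.5529, 0.095 , 0.0711]), array([0.5528, 0.0943])) [np.float64(68.61), np.float64(69.23), np.float64(69.1)]
scene pot (69, array([0.5482, 0.0885]), 0.0212, array([0.5482, 0.0896, 0.0724]), array([0.5485, 0.0873])) [np.float64(71.18), np.float64(71.51), np.float64(70.54)]
wrist pot_cup 0.82 [417. 126.] [0.5513 0.0887 0.031 ]
wrist square_pocket 0.58 [178.  94.] [ 0.5062 -0.0255  0.031 ]
wrist turning_post 0.75 [280. 251.] [0.602 0.002 0.028]
scene0.png
scene2.png
scene_end1315.png
scene_end1340.png
top0.png
top0c.png
top_end1315.png
top_end1340.png
w1.png
w2c.png
w3.png
w4.png
w5.png
w6.png
wrist2.png
wrist_end1315.png
wrist_end1340.png
```

View pics/wrist_end1315.png

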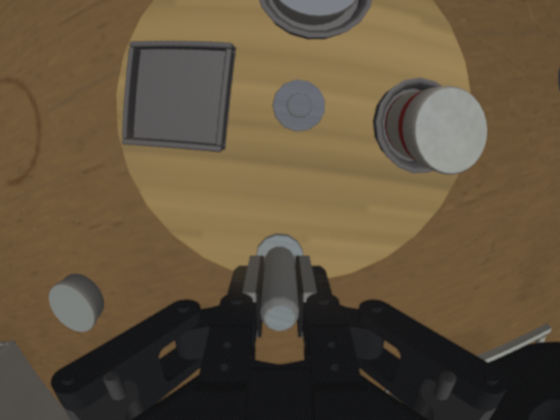

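The tin at (318,8) is in line with the post, and the post is gripped at (280,290). The pot, square pocket and post give a tin angle of about 158.7°, against 159.7° for the pointer, so I'll nudge it 1° counter-clockwise.

Scaled: 0.0014 m / 0.8 = 0.0018, 0.0007 m / 0.8 = 0.0009.

Call:
arm_command(rows="0 0.0009 0 0 0 0;0 0.0018 0 0 0 0;0 0.0018 0 0 0 0;0 0.0018 0 0 0 0;0 0.0018 0 0 0 0;0 0.0018 0 0 0 0;0 0.0018 0 0 0 0;0 0.0018 0 0 0 0")

```text
time_s: 14.47
ee_pos: [0.6043, 0.003, 0.0669]
orientation: [0.126, 0.992, -0.0, 0.002]
contact_force: [6.7, -2.1, 4.2]
grip_width: 0.0148
grasp_force: 39.2
```

```bash
python3 chk.py 2>/dev/null | grep -E "pot|post|front|\[ 0"
python3 - <<'E'
from h import *
a=np.array([.5284,.0304])
for t,z in(("pot_cup",.031),("square_pocket",.031)):
    c=get_calibration("wrist");p=w("wrist",pinpoint("wrist",t)[0]["location"],z=z,cal=c)[:2]-a;print(t,np.degrees(np.arctan2(p[1],p[0])))
import glob,os
f=max(glob.glob("pics/scene_end*"),key=os.path.getmtime);im=cv2.imread(f);cv2.imwrite("pics/fin.png",cv2.resize(im[150:290,200:400],(800,560),interpolation=cv2.INTER_CUBIC))
E
```

```text
post ang -19.846843128401705 0.08070366091748427
wrist pot (5717, array([0.5489, 0.0864]), 0.0187, array([0.5481, 0.0843, 0.0734]), array([0.5489, 0.0861])) [np.float64(69.89), np.float64(69.92), np.float64(69.79)]
top pot (25, array([0.5498, 0.0942]), 0.0148, array([0.5515, 0.0967, 0.0706]), array([0.5498, 0.096 ])) [np.float64(71.46), np.float64(70.79), np.float64(71.93)]
scene pot (68, array([0.5478, 0.0906]), 0.0247, array([0.5459, 0.0903, 0.0727]), array([0.5478, 0.0896])) [np.float64(72.14), np.float64(73.71), np.float64(71.86)]
pot_cup 69.19244681788287
square_pocket -109.83933366722017
```

View pics/fin.png

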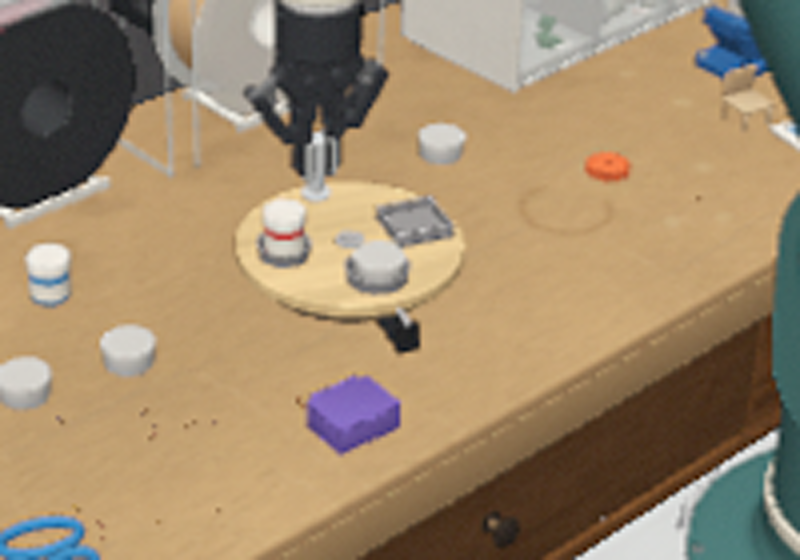

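The final crop shows the tin upright in the cup at (378,265), between the hub at (350,239) and the pointer bar at (405,320), with the post gripped at (317,165) and the other things in place. The measured tin angle is about 159.8°, against 159.7° for the pointer.

```bash
python3 -c "
from station import *
print(close_job())"
```

```text
the job is handed in; nothing more can be done
None
```

The nozzle tin is fully down and upright in its cup and lined up with the pointer to within about 1°. The post is still gripped at about 39 N, and I handed the job in at about 15 s.

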